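# Change over the comb-binding punch for the next booklet

### The arm

A 6-joint arm with a two-finger parallel gripper is mounted at the origin on the work surface. World frame = base frame: x ahead of the robot, y to its left, z up, the work surface at z = 0. Lengths are in m, angles in rad, forces in N, time in s.
With the tool pointing down it reaches from about 0.4 to 0.825 m from the base axis. Payload 7 kg.
Tool frame: the origin (TCP) lies between the finger pads; the fingertips stand 11 mm ahead of it and the grasp point (between the pads) lies 8 mm behind it (arm.tips_ahead is the distance from the TCP to the fingertips, in m); z points along the fingers, x is the direction in which the jaws open and shut, and the axes are right-handed (so a half turn about z gives the same grasp; the last joint's range is limited). The gripper opens to 88 mm and grips with 3 to 60 N. Pads are 19 mm wide; open, the fingers measure 130 mm over their backs; the gripper's body (78 mm by 193 mm) begins 47 mm behind the grasp point.
Start: joints at [-0.83, 0.359, 0.012, 0, -1.224, -0.288], TCP at [0.295, -0.607, 0.238] pointing down, gripper open.
Joint ranges: [-3.07, 3.07], [-1.43, 2.12], [-1.02, 1.25], [-3.03, 1.67], [-3.05, -0], [-3.03, 3.03]. Speed limits (rad/s): [2.39, 2.39, 3.01, 3.14, 3.14, 3.14].

### API

Orientations are given as [roll, pitch, yaw] about the fixed x, y, z axes, in that order (R = Rz(yaw) Ry(pitch) Rx(roll)).
In Python, from station import arm, optics, finder gives the robot as it stands. The module is installed in compiled form; this text tells all that it offers.
- The arm moves only by the tool apply_moves, never from a script. Its argument "increments" is one flat list of numbers, 6 for each row, row after row: the shift along the world's x, y, z in m, then the turn, a rotation vector about the world's x, y, z in rad. In form: [tx, ty, tz, rx, ry, rz, tx, ty, tz, rx, ry, rz, ...]. A call has 1 to 20 rows; each row shifts and turns the pose as measured when the row begins; what a row does not reach is not made up. A row lasts 1/12 s, in which the tool goes at most 41.7 mm and 7.16 degrees, less where a joint would pass 70% of its speed; a pose out of reach is approached as far as the arm can. A call with a gripper value outside its range is refused whole. "hand" is the closure, from 0 (fully open) to 1 (shut), set as the call begins (left out, the last holds). The fingers move at their own pace and stop on an object; "force" is the grip in N (left out, the last holds). Time passes only in rows, so rows that do not move let the fingers close. It gives the time, the measured TCP pose, the force and the opening at its end, in the units of the state.
- arm.get_state(): the state, without advancing time (a new reading comes with each control period).
- optics.grab_frame(name): name is "scene" or "top" or "wrist"; returns the picture (384x512x3 uint8, red, green, blue); there is no depth.
- optics.camera_model(name): a dict with "fx", "fy", "cx", "cy" (pixels), "world_to_cam" (4x4, takes a point from world to camera coordinates); the wrist camera has in their place "T_tool_cam" (4x4, takes a point from camera to tool coordinates, whose origin is the TCP and whose axes are the tool frame's). Camera axes: x right, y up, looking along -z (the intrinsics and any distortion apply to the point x, -y, -z); pixel columns grow to the right and rows downward; lengths in m; the calibration is good to about 2 mm. A picture is of the moment at which its call begins: read the wrist's pose just before it. camera_model takes no time and is no camera call.
- arm.job_done(): hands the job in, once; it reports no verdict.
Trained networks look in the newest picture that a camera, given by its name, has taken for a name from the list of things; names that differ only in an ending like _2 or _b are one class to them, and where a whole thing is asked for, a point or a joint stands for the part that bears it (a point fixed in the world has none). Each returns a list of dicts, best first, with "conf" (0 to 1); they miss things now and then, are a little off and sometimes report something else, mostly with a low value. They report only what shows in the picture. A call takes as long as a camera call.
- finder.find_in(camera, name): "box" ([left, top, right, bottom] in pixels, round what is visible of it).
- finder.landmark_of(camera, name): "point" ([column, row] in pixels: a listed point, or the origin of a listed thing).
The state is a dict: "t": time; "q": joint angles; "qd": joint speeds; "joint_efforts": joint torques, N m; "eef_pos": TCP position; "ee_rot": TCP orientation; "force": force on the tool from outside, world axes, zero at the start; "moment": the same for the moment, N m; "width": finger opening in m.
Only numpy, scipy, OpenCV 4.12 (cv2) and the standard library are available. Lean on these libraries where they do the work, as an engineer would, in place of code of your own. Each camera call takes 0.05 s, during which the arm holds its last target. There are 200 camera calls.

### The job

Set the comb-binding punch up for the cover board that lies in its slot: push the die pin that was left pulled out from the last job fully home, pull fully out the die pin over the board's free edge (its edge nearer the robot, away from the edge guide), and turn the margin wheel until the pointer on its far rim stands at the second-largest of the five circles. The remaining pin stays in; leave the loose things on the desk and the machine where they are.

Things in the scene. Friction and masses are not known exactly. Their poses are not given: they have to be found in the camera images.
- machine: Fixed beige comb-binding punch, end-on to the robot, front to its left. Origin: centre of its underside; x to its rear, y along it away from the robot, z up. In mm: 398 long (y), x = -130 to 110, top z = 112; feed table to x = -245, z = 30. Comb fingers on top along y, x = -25 to 9, to z = 137. Margin wheel at x = 70, y = 100. Punch handle at the near end, y = -215, x = 30 to 230, to z = 205.
- wheel (a joint): Margin wheel's angle, rad: 0 = pointer along the machine's +y, away from the robot, grows anticlockwise from above; stops at -1.15 and 1.15. Stiff (about 0.06 N m), stays where left. Five raised white circles, each under a tick, round the far side of the grey barrel below: -0.9 (4 mm wide), -0.45 (6 mm), 0 (8 mm), 0.45 (10 mm, the second largest), 0.9 (12 mm).
- wheel_top (a point): Centre of the wheel's top face. Round black fluted grip, 52 mm in diameter, 26 mm high, vertical axis; below it a skirt 62 mm across and 4 mm thick, then the fixed barrel, 80 mm across, 22 mm high, on the machine's top. Grip it across its diameter from above.
- wheel_pointer (a point): Tip of the pointer, a 7 mm wide black finger with a white line, which sticks out of the wheel's skirt and hooks down over the barrel's rim; 43.5 mm from the wheel's axis.
- pin_140 (a joint): How far the far die pin (140 mm from the edge guide) stands out, m: 0 = home, 0.012 = fully out.
- pin_140_top (a point): Centre of the end of the far pin's black knob; its z is the way the pin pulls out: up and to the machine's front (-x), 35 degrees from vertical, square to the sloping front face. Knob 18 mm across, 18 mm long, on a 7 mm stem; its lower end is 5 mm off the slope at home, 17 mm when out. A spring ring holds the pin: about 5 N moves it and it stays where it is left.
- pin_216 (a joint): How far the middle die pin (216 mm from the edge guide) stands out, m: 0 = home, 0.012 = fully out.
- pin_216_top (a point): Centre of the end of the middle pin's knob; otherwise as pin_140_top.
- pin_279 (a joint): How far the near (nearest the robot) die pin (279 mm from the edge guide) stands out, m: 0 = home, 0.012 = fully out. The one left pulled out at the start.
- pin_279_top (a point): Centre of the end of the near pin's knob; otherwise as pin_140_top.
- board_short: Stiff grey cover board, 140 mm along the machine's y, 216 mm along x, 2 mm thick, fixed. Origin: its lower corner at +x, +y (the far corner inside the slot); axes as the machine's. It lies in the slot against the edge guide, its free edge at the far pin, or as a spare on the paper stack to the left; just one of the two boards is in the slot.
- board_long: Stiff grey cover board, 216 mm along the machine's y, 140 mm along x, 2 mm thick, fixed. Origin: its lower corner at +x, +y (the far corner inside the slot); axes as the machine's. It lies in the slot against the edge guide, its free edge at the middle pin, or as a spare on the paper stack to the left; just one of the two boards is in the slot.
- guide_corner (a point): Where the origin corner of a board in the slot lies: inside the slot at the edge guide, a bar along the far end of the feed table (machine frame x = -120, y = 160, z = 30 mm).
- note_cube: Pale pad of sticky notes, 50 x 50 x 22 mm, loose on the machine's top at its rear, near half; origin at the centre of its underside.
- eraser: Loose eraser, 22 x 46 x 11 mm, on the near part of the feed table; origin at the centre of its underside.
- stapler: Loose black stapler, 145 x 36 x 48 mm, on the desk to the right.
- mug: Loose white mug, 95 mm high, on the desk to the right.
- pen_cup: Loose black cup of pens, 100 mm high (pens to 155 mm), on the desk to the right, near the robot.
- tape_dispenser: Loose tape dispenser, 62 x 155 x 98 mm, on the desk to the right, far side.

How it is judged:
By the outcome, as a careful person would: the job done as asked, in the order asked, and still so for the second after the job is handed in, with the robot touching nothing.
It also fails if it takes over 45 s, if anything falls off the work surface, if the arm or the gripper's body presses on something with over 40 N, if the wrist force passes 120 N, or if a joint passes its speed limit or range.

## Working session

There is one attempt and no reset: what is moved stays moved. The work goes in short steps, Python scripts to look and compute and a tool call to move; the robot and the scene stay as the last step left them, time stands still between calls to the robot, and variables do not carry over. Pictures are saved under pics/ and viewed, about 8 in all and at most 12, crops included, and the job is handed in when it is done.

Besides the shell and the picture viewer there is one more tool, called by a JSON object that holds its "op" and its "data", one argument or row to a line. apply_moves: Moves the arm, as the interface text tells. Its arguments: {"type":"object","properties":{"increments":{"type":"array"},"hand":{"type":"number"},"force":{"type":"number"}},"required":["increments"]}

```bash
mkdir -p pics; cat > h.py <<'E'
import numpy as np, cv2
from station import arm, optics, finder
from scipy.spatial.transform import Rotation as R
def cam(name, st=None):
    m=optics.camera_model(name)
    if 'T_tool_cam' in m:
        T=np.eye(4); T[:3,:3]=R.from_euler('xyz',st['ee_rot']).as_matrix(); T[:3,3]=st['eef_pos']
        W=T@np.array(m['T_tool_cam'])
    else: W=np.linalg.inv(np.array(m['world_to_cam']))
    return m,W
def ray(name,px,st=None):
    m,W=cam(name,st)
    K=np.array([[m['fx'],0,m['cx']],[0,m['fy'],m['cy']],[0,0,1.]])
    d=m.get('distortion',m.get('dist'))
    if d is not None: u=cv2.undistortPoints(np.array([[px]],float),K,np.array(d,float))[0,0]
    else: u=[(px[0]-m['cx'])/m['fx'],(px[1]-m['cy'])/m['fy']]
    v=W[:3,:3]@np.array([u[0],-u[1],-1.]); return W[:3,3],v/np.linalg.norm(v)
def proj(name,P,st=None):
    m,W=cam(name,st); p=np.linalg.inv(W)@np.append(P,1)
    return np.array([m['cx']+m['fx']*p[0]/-p[2], m['cy']-m['fy']*p[1]/-p[2]])
def tri(rs):
    A=np.zeros((3,3));b=np.zeros(3)
    for o,d in rs:
        M=np.eye(3)-np.outer(d,d);A+=M;b+=M@o
    x=np.linalg.solve(A,b); return x,[float(np.linalg.norm((np.eye(3)-np.outer(d,d))@(x-o))) for o,d in rs]
def onz(r,z): o,d=r; return o+d*(z-o[2])/d[2]
def save(im,f): cv2.imwrite('pics/'+f,im[:,:,::-1])
E
python3 - <<'E'
from h import *
np.set_printoptions(precision=4,suppress=True)
ims={}
for c in ['scene','top']:
    ims[c]=optics.grab_frame(c); m=optics.camera_model(c); print(c,m.keys(),m['fx'],np.linalg.inv(m['world_to_cam'])[:3,3])
save(cv2.resize(ims['scene'],(800,600)),'s.png'); save(cv2.resize(ims['top'],(800,600)),'t.png')
for n in ['wheel_top','wheel_pointer','pin_140_top','pin_216_top','pin_279_top','guide_corner','machine','board_short','board_long','note_cube']:
    rs=[]
    for c in ['scene','top']:
        l=finder.landmark_of(c,n)
        print(n,c,[(np.round(a['point'],1),round(a['conf'],2)) for a in l[:2]])
        if l: rs.append(ray(c,l[0]['point']))
    if len(rs)==2: x,e=tri(rs); print('   ',x,np.round(e,4))
print(optics.camera_model('wrist'))
E
```

```text
scene dict_keys(['fx', 'fy', 'cx', 'cy', 'world_to_cam']) 453.6961443621332 [1.2943 0.3342 1.314 ]
top dict_keys(['fx', 'fy', 'cx', 'cy', 'world_to_cam']) 410.76460451570983 [ 0.3319 -0.0266  1.5029]
wheel_top scene [(array([208.6, 201.5]), 0.75)]
wheel_top top [(array([281.3, 141.4]), 0.6)]
    [ 0.6734 -0.1216  0.1566] [0. 0.]
wheel_pointer scene [(array([201. , 211.9]), 0.87)]
wheel_pointer top [(array([285.5, 130.8]), 0.76)]
    [ 0.7114 -0.1333  0.1461] [0.0038 0.0038]
pin_140_top scene [(array([270.5, 208.9]), 0.35)]
pin_140_top top [(array([231.2, 171.9]), 0.49), (array([281.2, 141.3]), 0.49)]
    [0.582  0.0474 0.0879] [0.0022 0.0022]
pin_216_top scene [(array([280.4, 190.9]), 0.59)]
pin_216_top top [(array([353.9, 155.3]), 0.71), (array([231.2, 193.6]), 0.45)]
    [ 0.5928 -0.1201  0.2785] [0.207 0.207]
pin_279_top scene [(array([289. , 174.2]), 0.51), (array([278.7, 192.3]), 0.34)]
pin_279_top top [(array([231.6, 212.3]), 0.61)]
    [0.4385 0.0484 0.0962] [0.0022 0.0022]
guide_corner scene [(array([258. , 258.1]), 0.59)]
guide_corner top [(array([222.4, 138.1]), 0.9), (arra
[... 283 characters left out ...]
.6, 148.8]), 0.92)]
    [0.6747 0.3217 0.0348] [0.0035 0.0035]
board_long scene [(array([264.6, 254.9]), 0.79), (array([198.9, 213.9]), 0.7)]
board_long top [(array([222.9, 134.5]), 0.89)]
    [0.7239 0.0842 0.0544] [0.0018 0.0018]
note_cube scene [(array([241.9, 154.6]), 0.63)]
note_cube top [(array([258.9, 179.4]), 0.53), (array([282.1, 206.8]), 0.51)]
    [ 0.5336 -0.0566  0.2553] [0.0127 0.0127]
{'fx': 284.4307637640987, 'fy': 284.4307637640987, 'cx': 260.8141733632459, 'cy': 194.13664818764155, 'T_tool_cam': array([[ 1.    ,  0.0002, -0.0008,  0.0001],
       [-0.    , -0.9543, -0.2987, -0.0814],
       [-0.0008,  0.2987, -0.9543, -0.1479],
       [ 0.    ,  0.    ,  0.    ,  1.    ]])}
```

View pics/s.png

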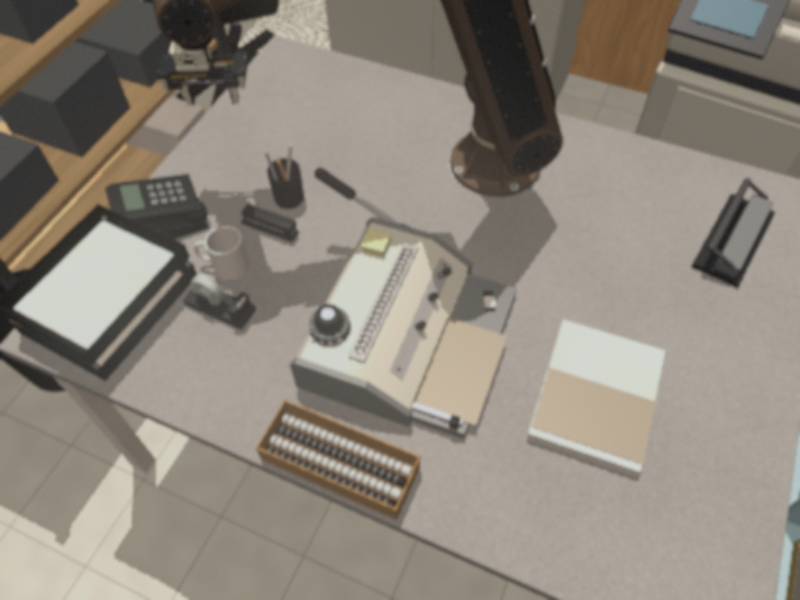

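View pics/t.png

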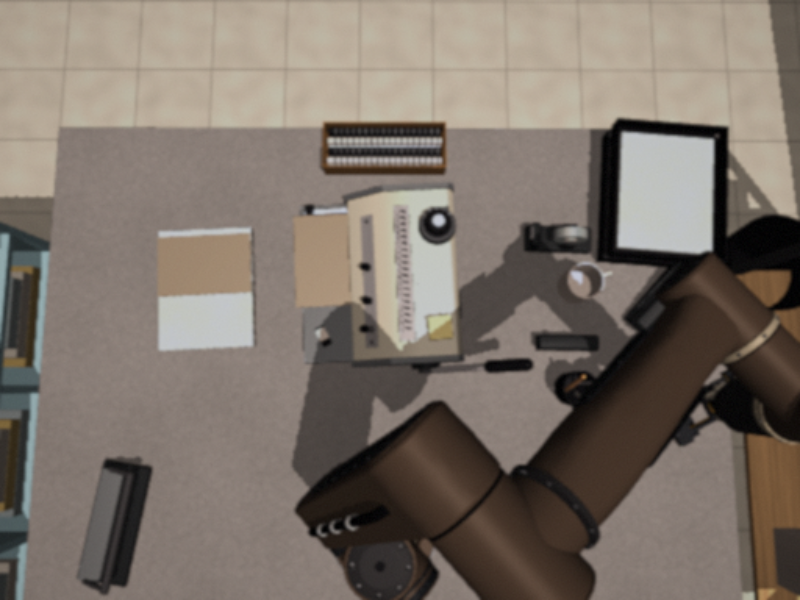

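The top image shows the board in the slot is about 206 mm along the machine and reaches about 15 mm past the feed table. The middle pin is at its free edge, so this is the long board and pin_216 is the one to pull. The spare on the stack (about 216 mm across) is the short one. The near pin is the one standing out, and the wheel is at about (437,224) in t.png.

```bash
cat > fit.py <<'E'
from h import *
from scipy.optimize import least_squares
np.set_printoptions(precision=4,suppress=True)
obs=[('scene',(208.6,201.5),'w'),('top',(281.3,141.4),'w'),('scene',(270.5,208.9),0),('top',(231.2,171.9),0),
('scene',(279.5,191.5),1),('top',(231.2,193.6),1),('scene',(289,174.2),2),('top',(231.6,212.3),2),('scene',(258,258.1),'g'),('top',(222.4,138.1),'g'),('scene',(241.6,210.5),'o'),('top',(260.5,179.4),'o')]
def loc(k,px,pz):
    if k=='w': return np.array([.070,.100,.160])
    if k=='g': return np.array([-.12,.16,.03])
    if k=='o': return np.zeros(3)
    out=.012*(k==2); return np.array([px-.5736*out,[.02,-.056,-.119][k],pz+.819*out])
def W(p,l):
    c,s=np.cos(p[2]),np.sin(p[2]); return np.array([p[0]+c*l[0]-s*l[1],p[1]+s*l[0]+c*l[1],l[2]])
def f(p): return np.concatenate([proj(c,W(p,loc(k,p[3],p[4])))-np.array(u) for c,u,k in obs])
r=least_squares(f,[.572,-.06,-np.pi/2,-.1,.09],loss='soft_l1'); print(r.x,'yaw+90deg',np.degrees(r.x[2])+90); print(f(r.x).reshape(-1,2).round(1).tolist())
for k in [0,1,2,'w','g']: print(k,W(r.x,loc(k,r.x[3],r.x[4])))
E
python3 fit.py; python3 -c "
from h import *
s=arm.get_state();print({k:np.round(v,3) for k,v in s.items()}, arm.tips_ahead)"
```

```text
[ 0.5694 -0.0576 -1.5029 -0.1067  0.088 ] yaw+90deg 3.8887045668045346
[[0.1, -0.4], [-0.2, -0.4], [1.5, 0.3], [-0.2, -0.3], [0.1, -0.8], [1.1, -0.4], [-1.3, 0.6], [-0.4, -1.1], [3.1, -1.8], [3.6, -0.9], [2.4, -1.2], [0.8, -0.2]]
0 [0.5821 0.0503 0.088 ]
1 [0.5063 0.0451 0.088 ]
2 [0.443  0.0477 0.0978]
w [ 0.6739 -0.1206  0.16  ]
g [0.7209 0.073  0.03  ]
{'t': np.float64(1.1), 'q': array([-0.83 ,  0.359,  0.012, -0.   , -1.224, -0.288]), 'qd': array([ 0.001, -0.001,  0.   ,  0.001, -0.001,  0.   ]), 'joint_efforts': array([-1.0000e-03, -5.8240e+01,  2.9331e+01,  7.0020e+00,  1.3000e-02,
       -0.0000e+00]), 'eef_pos': array([ 0.295, -0.607,  0.238]), 'ee_rot': array([3.142, 0.   , 2.024]), 'force': array([ 0.062,  1.084, -0.096]), 'moment': array([-0.012, -0.026,  0.001]), 'width': np.float64(0.088)} 0.011
```

{"op": "apply_moves", "data": {
  "increments": [0,0,0.04,0,0,0,0,0,0.04,0,0,0,0.0097,0.04,0.0023,0,0,0.066,0.0097,0.04,0.0023,0,0,0.066,0.0097,0.04,0.0023,0,0,0.066,0.0097,0.04,0.0023,0,0,0.066,0.0097,0.04,0.0023,0,0,0.066,0.0097,0.04,0.0023,0,0,0.066,0.0097,0.04,0.0023,0,0,0.066,0.0097,0.04,0.0023,0,0,0.066,0.0097,0.04,0.0023,0,0,0.066,0.0097,0.04,0.0023,0,0,0.066,0.0097,0.04,0.0023,0,0,0.066,0.0097,0.04,0.0023,0,0,0.066,0.0097,0.04,0.0023,0,0,0.066,0.0097,0.04,0.0023,0,0,0.066,0.0097,0.04,0.0023,0,0,0.066,0.0097,0.04,0.0023,0,0,0.066,0.0097,0.04,0.0023,0,0,0.066,0.0097,0.04,0.0023,0,0,0.066],
  "hand": 1,
  "force": 30
}}

```text
t: 2.77
eef_pos: [0.461, 0.1208, 0.3643]
ee_rot: [3.137, 0.011, -3.025]
force: [1.2, -0.9, 0.7]
width: 0.0001
```

{"op": "apply_moves", "data": {
  "increments": [0.0015,-0.001,-0.028,-0.102,-0.007,-0.008,0.0015,-0.001,-0.028,-0.102,-0.007,-0.008,0.0015,-0.001,-0.028,-0.102,-0.007,-0.008,0.0015,-0.001,-0.028,-0.102,-0.007,-0.008,0.0015,-0.001,-0.028,-0.102,-0.007,-0.008,0.0015,-0.001,-0.028,-0.102,-0.007,-0.008]
}}

```text
t: 3.27
eef_pos: [0.4772, 0.1261, 0.2043]
ee_rot: [-2.53, 0.02, -3.049]
force: [2.3, 0.7, -0.2]
width: 0.0004
```

```bash
cat >> h.py <<'E'
AX=np.array([-.039,.572,.819]); YM=np.array([.9977,.0678,0.])
def desR(yaw=np.pi+.0678,tilt=.611): # tool turned to yaw, tilted about machine y
    return R.from_rotvec(-tilt*YM)*R.from_euler('xyz',[np.pi,0,yaw])
def rotneed(st,D): return (D*R.from_euler('xyz',st['ee_rot']).inv()).as_rotvec()
E
python3 - <<'E'
from h import *
np.set_printoptions(precision=4,suppress=True)
s=arm.get_state();print(s['eef_pos'],s['q'],rotneed(s,desR()))
im=optics.grab_frame('wrist'); save(cv2.resize(im,(800,600)),'w1.png')
for n in ['pin_140_top','pin_216_top','pin_279_top']:
    for a in finder.landmark_of('wrist',n)[:3]: print(n,np.round(a['point'],1),round(a['conf'],2))
for P in [(.5821,.0503,.088),(.5063,.0451,.088),(.443,.0477,.0978)]: print(proj('wrist',np.array(P),s))
E
```

```text
[0.4772 0.1261 0.2043] [ 0.9561  0.259  -0.5326  0.4136 -1.2842 -1.0913] [-0.0006  0.0197 -0.0247]
pin_140_top [163.9 173.9] 0.83
pin_216_top [238.4 175.5] 0.72
pin_279_top [299.8 181.5] 0.71
[171.4784 183.0889]
[242.4427 184.2304]
[303.2423 188.4078]
```

View pics/w1.png

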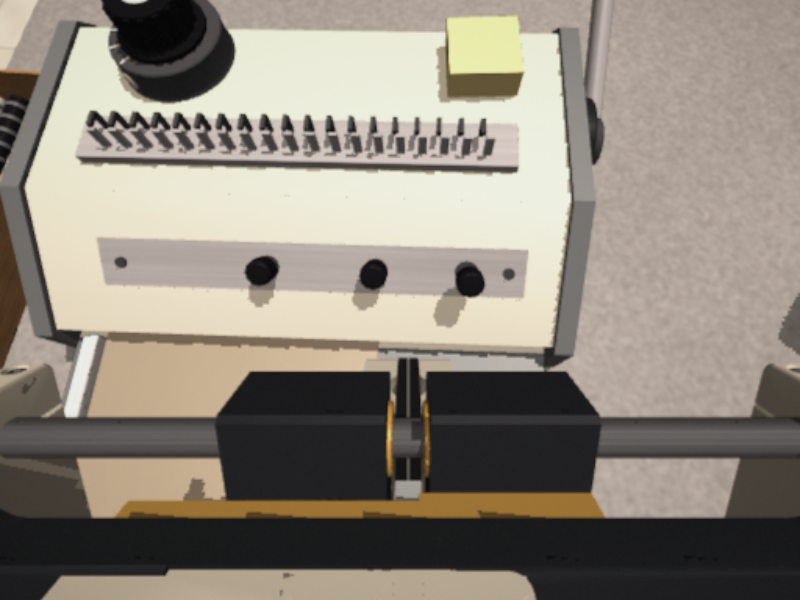

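Wrist view: three knobs at (262,270), (373,273) and (469,281), with the near one standing out. The board's free edge, at about column 380, is under the middle pin, which confirms pin_216. I'll refit with these observations.

```bash
cat >> fit.py <<'E'
print('--- with wrist'); S=dict(eef_pos=np.array([.4772,.1261,.2043]),ee_rot=arm.get_state()['ee_rot'])
wo=[((163.9,173.9),0),((238.4,175.5),1),((299.8,181.5),2)]
def g(p): return np.concatenate([f(p)]+[proj('wrist',W(p,loc(k,p[3],p[4])),S)-np.array(u) for u,k in wo])
r=least_squares(g,r.x,loss='soft_l1'); p=r.x; print(p,np.degrees(p[2])+90); print(g(p).reshape(-1,2).round(1).tolist())
a=W([0,0,p[2]],[-.5736,0,.819]); 
for k in [0,1,2,'w','g']: print(k,W(p,loc(k,p[3],p[4])))
print('axis',a)
E
python3 fit.py | sed -n '/wrist/,$p'
```

```text
--- with wrist
[ 0.5711 -0.0562 -1.5191 -0.1009  0.1001] 2.9607003444813813
[[-0.1, -0.2], [-0.1, -0.6], [-0.3, -1.3], [1.0, -1.9], [-1.2, -2.5], [1.9, -1.9], [-2.3, -1.0], [0.1, -2.5], [2.3, -1.0], [3.9, -1.9], [2.6, -0.7], [0.4, -0.6], [0.3, 0.4], [-0.7, 1.2], [0.7, 0.3]]
0 [0.5858 0.0455 0.1001]
1 [0.5099 0.0416 0.1001]
2 [0.4467 0.0452 0.1099]
w [ 0.6745 -0.121   0.16  ]
g [0.7247 0.0719 0.03  ]
axis [-0.0296  0.5728  0.819 ]
```

{"op": "apply_moves", "data": {
  "increments": [-0.016,-0.023,-0.022,0,0.01,-0.02,-0.016,-0.023,-0.022,0,0.01,-0.02,0,0,0,0,0,0]
}}

```text
t: 3.72
eef_pos: [0.4464, 0.0815, 0.1631]
ee_rot: [-2.547, 0.003, -3.091]
force: [-0.6, -0.4, -0.5]
width: 0.0002
```

```bash
sed -i 's/^AX=.*/AX=np.array([-.0296,.5728,.819]); YM=np.array([.9987,.0517,0.])/; s/np.pi+.0678/np.pi+.0517/' h.py
cat > look.py <<'E'
from h import *
import sys
np.set_printoptions(precision=4,suppress=True)
s=arm.get_state();print(s['eef_pos'],s['force'],rotneed(s,desR()))
im=optics.grab_frame('wrist'); save(cv2.resize(im,(800,600)),sys.argv[1])
for n in ['pin_140_top','pin_216_top','pin_279_top']:
    for a in finder.landmark_of('wrist',n)[:2]: print(n,np.round(a['point'],1),round(a['conf'],2))
tip=np.array(s['eef_pos'])-.011*AX; print('tip px',proj('wrist',tip,s))
for P in [(.5858,.0455,.1001),(.5099,.0416,.1001),(.4467,.0452,.1099)]: print(proj('wrist',np.array(P),s))
E
python3 look.py w2.png
```

```text
[0.4464 0.0815 0.1631] [-0.5982 -0.4444 -0.4715] [-0.0163  0.002   0.0014]
pin_140_top [ 92.1 205.2] 0.85
pin_216_top [187.  207.2] 0.78
pin_279_top [261.7 210.5] 0.93
tip px [260.3191 242.8195]
[ 96.7455 206.7297]
[187.3439 206.58  ]
[262.5238 211.7641]
```

View pics/w2.png

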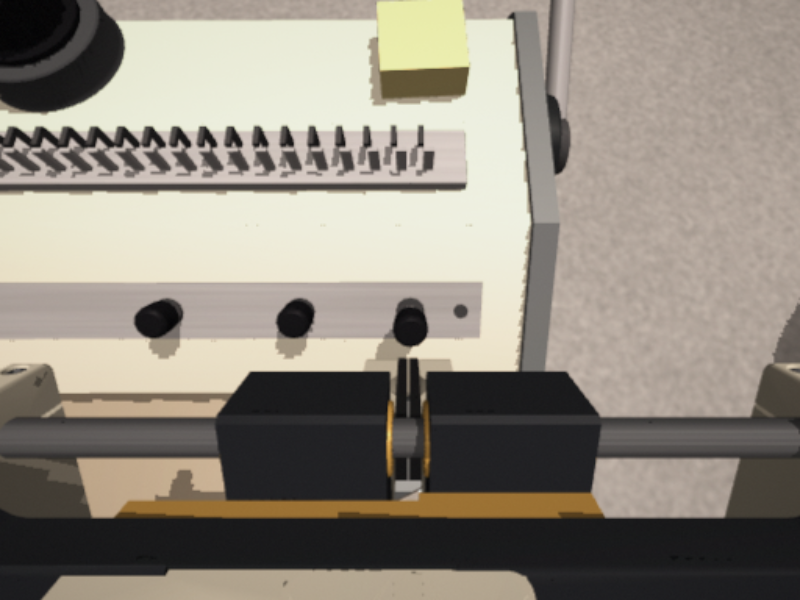

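{"op": "apply_moves", "data": {
  "increments": [-0.0003,-0.0128,-0.019,-0.008,0,0,-0.0003,-0.0128,-0.019,-0.008,0,0,0.0001,-0.0017,-0.0025,0,0,0,0.0001,-0.0017,-0.0025,0,0,0,0.0001,-0.0017,-0.0025,0,0,0]
}}

```text
t: 4.33
eef_pos: [0.4562, 0.0611, 0.1262]
ee_rot: [-2.549, 0.023, -3.085]
force: [-0.7, 0.6, 1.1]
width: 0.0002
```

```bash
python3 -c "
from h import *
np.set_printoptions(precision=4,suppress=True)
s=arm.get_state();print(s['eef_pos'],s['q'],s['qd'],rotneed(s,desR()),s['force'])"
```

```text
[0.4562 0.0611 0.1262] [ 0.8866  0.2751 -0.7363  0.4653 -1.0577 -1.171 ] [-0.0394  0.0129 -0.0327  0.0504  0.0829 -0.0214] [-0.0195  0.0215 -0.0055] [-0.7409  0.648   1.1384]
```

{"op": "apply_moves", "data": {
  "increments": [-0.005,0,0,-0.01,0.01,0,-0.004,0,0,-0.01,0.01,0,0,0,0,0,0,0]
}}

```text
t: 4.58
eef_pos: [0.4479, 0.0629, 0.1281]
ee_rot: [-2.531, 0.002, -3.084]
force: [-0.8, -0.3, -0.2]
width: 0.0005
```

```bash
python3 -c "
from h import *
np.set_printoptions(precision=4,suppress=True)
s=arm.get_state();print(s['eef_pos'],s['q'],s['qd'],rotneed(s,desR()),s['force'])"
```

```text
[0.4479 0.0629 0.1281] [ 0.9039  0.2801 -0.7279  0.445  -1.0873 -1.1626] [ 0.0044 -0.012   0.0154  0.0002 -0.0025 -0.0008] [-0.0009  0.0023 -0.0056] [-0.7699 -0.3313 -0.1792]
```

{"op": "apply_moves", "data": {
  "increments": [-0.0005,-0.003,-0.0015,0,0,0,-0.0005,-0.003,-0.0023,0,0,0,0,-0.002,-0.0023,0,0,0,0,-0.002,-0.0023,0,0,0,0,0,0,0,0,0]
}}

```text
t: 5.0
eef_pos: [0.4475, 0.054, 0.1197]
ee_rot: [-2.533, 0.004, -3.082]
force: [0.1, 0.4, 1.1]
width: 0.0004
```

{"op": "apply_moves", "data": {
  "increments": [-0.0003,-0.002,-0.0018,0,0,0,-0.0003,-0.002,-0.0018,0,0,0,0,-0.0014,-0.002,0,0,0,0,-0.0014,-0.002,0,0,0]
}}

```text
t: 5.33
eef_pos: [0.4479, 0.0485, 0.1119]
ee_rot: [-2.536, 0.006, -3.08]
force: [-2.4, 3.1, 2.8]
width: 0.0004
```

{"op": "apply_moves", "data": {
  "increments": [-0.0002,-0.0016,-0.002,0,0,0,-0.0002,-0.0016,-0.002,0,0,0,0,-0.0014,-0.002,0,0,0]
}}

```text
t: 5.58
eef_pos: [0.449, 0.0463, 0.1089]
ee_rot: [-2.536, 0.011, -3.079]
force: [-37.2, 30.8, 46.6]
width: 0.0003
```

{"op": "apply_moves", "data": {
  "increments": [-0.0005,0.0015,0.002,0,0,0,-0.001,0.004,0.006,0,-0.005,0,0,0.012,0.016,0,0,0,0,0.012,0.016,0,0,0,0,0,0,0,0,0]
}}

```text
t: 6.0
eef_pos: [0.4455, 0.0748, 0.1509]
ee_rot: [-2.532, 0.014, -3.08]
force: [1.2, 1.6, 0.0]
width: 0.0006
```

```bash
python3 look.py w3.png
```

```text
[0.4455 0.0748 0.1509] [1.1877 1.6337 0.038 ] [-0.0024  0.0138 -0.0095]
pin_140_top [ 85.  211.8] 0.8
pin_216_top [181.3 213.5] 0.85
pin_279_top [264.5 216.1] 0.56
tip px [260.5948 243.0759]
[ 88.1171 210.8596]
[182.8964 211.4545]
[261.9629 217.6693]
```

View pics/w3.png

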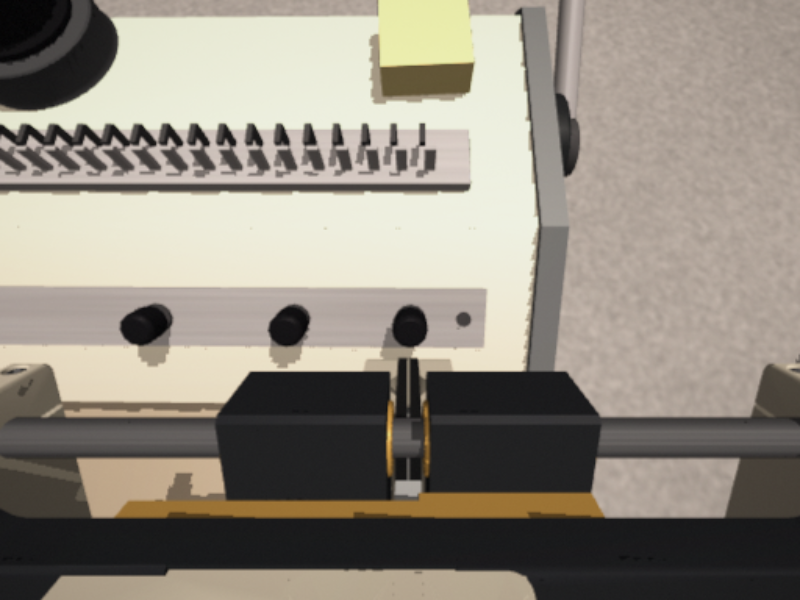

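The near pin now sits like its neighbours, at (410,325) against (144,323) and (290,322). Its tip position at the stop matches home. Next is the middle pin.

{"op": "apply_moves", "data": {
  "increments": [0.016,-0.001,-0.001,0,0.004,-0.003,0.016,-0.001,-0.002,0,0.004,-0.003,0.016,-0.001,-0.003,0,0.004,-0.003,0.015,-0.001,-0.003,0,0.002,0,0,0,0,0,0,0],
  "hand": 0.55,
  "force": 40
}}

```text
t: 6.62
eef_pos: [0.5067, 0.0633, 0.136]
ee_rot: [-2.525, -0.01, -3.092]
force: [0.0, 0.4, -0.4]
width: 0.0282
```

```bash
python3 look.py w4.png; python3 - <<'E'
from h import *
s=arm.get_state()
P=np.array([.4467,.0452,.1099]); print('279 out/home px',proj('wrist',P,s),proj('wrist',P-.012*AX,s),s['width'])
E
```

```text
[0.5067 0.0633 0.136 ] [ 0.0123  0.3762 -0.3518] [ 0.0057 -0.0094  0.0025]
pin_140_top [147.9 224.7] 0.89
pin_216_top [257.1 229.1] 0.56
pin_279_top [342.2 229. ] 0.88
tip px [260.1022 243.1931]
[151.8024 227.044 ]
[256.9871 227.0273]
[348.4973 234.0245]
279 out/home px [345.2431221  233.86294277] [340.44505984 226.83546749] 0.03838057912651193
```

View pics/w4.png

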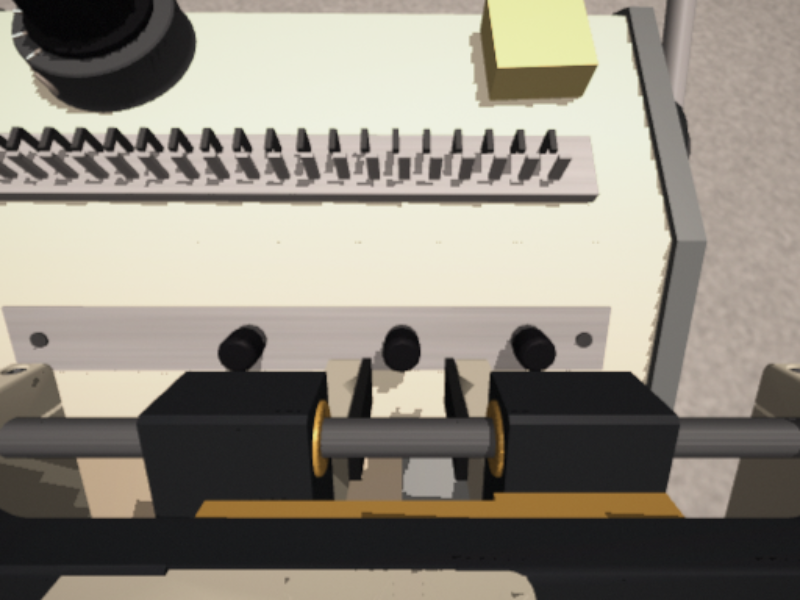

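{"op": "apply_moves", "data": {
  "increments": [0.0004,-0.003,-0.005,0.001,-0.002,0,0.0004,-0.003,-0.005,0.001,-0.002,0,0.0004,-0.003,-0.005,0.001,-0.002,0,0.0004,-0.003,-0.005,0.001,-0.002,0,0.0004,-0.003,-0.005,0,0,0,0.0004,-0.003,-0.005,0,0,0,0,0,0,0,0,0]
}}

```text
t: 7.4
eef_pos: [0.5051, 0.0436, 0.1043]
ee_rot: [-2.531, -0.0, -3.089]
force: [-0.7, 0.1, -0.2]
width: 0.0396
```

{"op": "apply_moves", "data": {
  "increments": [0.0015,-0.0018,-0.0035,0,0,0,0.0015,-0.0018,-0.0035,0,0,0,0.001,-0.001,-0.002,0,0,0,0,0,0,0,0,0]
}}

```text
t: 7.73
eef_pos: [0.5096, 0.0383, 0.0942]
ee_rot: [-2.53, -0.0, -3.09]
force: [0.1, -0.1, -0.0]
width: 0.0392
```

Close on the knob.

{"op": "apply_moves", "data": {
  "increments": [0,0,0,0,0,0,0,0,0,0,0,0,0,0,0,0,0,0,0,0,0,0,0,0,0,0,0,0,0,0],
  "hand": 1,
  "force": 30
}}

```text
t: 8.15
eef_pos: [0.5107, 0.0388, 0.0945]
ee_rot: [-2.531, 0.001, -3.089]
force: [4.6, -3.4, -3.2]
width: 0.0163
```

{"op": "apply_moves", "data": {
  "increments": [0,0.0012,0.0018,0,0,0,0,0.0012,0.0018,0,0,0,0,0.0012,0.0018,0,0,0,-0.0001,0.0012,0.0018,0,0,0,-0.0001,0.0012,0.0018,0,0,0]
}}

```text
t: 8.57
eef_pos: [0.5104, 0.0448, 0.1032]
ee_rot: [-2.531, 0.0, -3.09]
force: [3.2, -2.3, -4.2]
width: 0.0163
```

{"op": "apply_moves", "data": {
  "increments": [-0.0001,0.0009,0.0013,0,0,0,-0.0001,0.0009,0.0013,0,0,0,-0.0001,0.0009,0.0013,0,0,0]
}}

```text
t: 8.82
eef_pos: [0.51, 0.046, 0.1047]
ee_rot: [-2.532, -0.002, -3.09]
force: [23.0, -19.3, -27.4]
width: 0.0165
```

Hit the stop after 12.5 mm. Release and retreat.

{"op": "apply_moves", "data": {
  "increments": [0,0,0,0,0,0,0,0,0,0,0,0,0,0,0,0,0,0],
  "hand": 0.6
}}

```text
t: 9.07
eef_pos: [0.5101, 0.0453, 0.1045]
ee_rot: [-2.53, -0.003, -3.091]
force: [-0.3, -0.2, 0.1]
width: 0.031
```

{"op": "apply_moves", "data": {
  "increments": [0,0.005,0.007,0,0,0,0,0.008,0.012,0,0,0,0,0.01,0.015,0,0,0,0,0.01,0.015,0,0,0,0,0,0,0,0,0]
}}

```text
t: 9.48
eef_pos: [0.5091, 0.081, 0.1585]
ee_rot: [-2.53, -0.004, -3.09]
force: [0.4, 1.6, -0.1]
width: 0.0351
```

```bash
python3 look.py w5.png; python3 - <<'E'
from h import *
s=arm.get_state()
for P in [np.array([.4467,.0452,.1099]),np.array([.5099,.0416,.1001])+.012*AX]: print('out/home px',proj('wrist',P,s),proj('wrist',P-.012*AX,s),s['width'])
E
```

```text
[0.5091 0.081  0.1585] [ 0.4006  1.5821 -0.0561] [ 0.0008 -0.0036  0.0004]
pin_140_top [165.9 210. ] 0.96
pin_216_top [259.8 218.2] 0.87
pin_279_top [339.2 210. ] 0.61
tip px [260.2119 243.1195]
[168.811  210.7853]
[261.6637 210.8704]
[342.4215 216.3545]
out/home px [340.73605238 219.34500824] [336.6290129  213.69268489] 0.03526145969635532
out/home px [258.72587323 219.42550632] [258.71033163 213.7551747 ] 0.03526145969635532
```

View pics/w5.png

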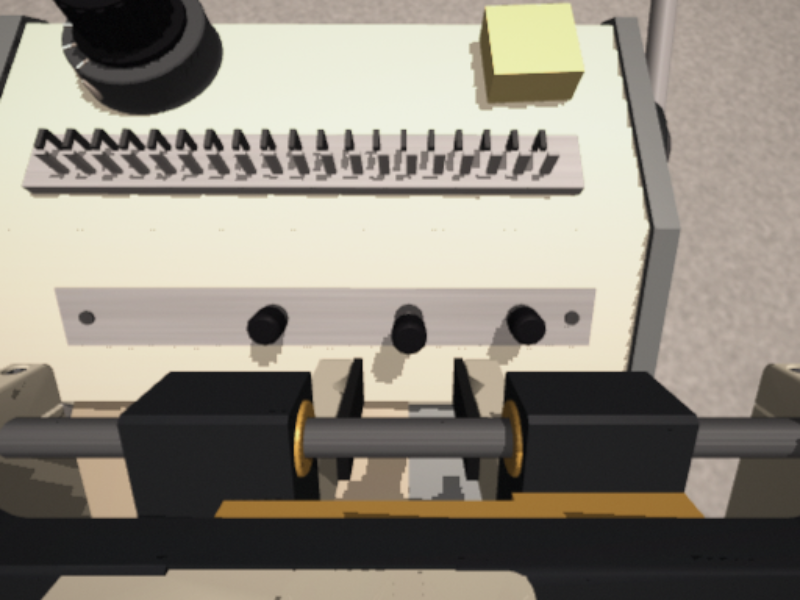

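The middle knob is now 10 px lower, as expected for fully out, and the other two are home. Next I'll move over the wheel, tool vertical, for a look.

{"op": "apply_moves", "data": {
  "increments": [0.01,0.005,0.025,0,0,0,0.024,-0.018,0.008,0.088,0.0045,0,0.024,-0.018,0.008,0.088,0.0045,0,0.024,-0.018,0.008,0.088,0.0045,0,0.024,-0.018,0.008,0.088,0.0045,0,0.024,-0.018,0.008,0.088,0.0045,0,0.024,-0.018,0.008,0.088,0.0045,0,0.024,-0.018,0,0.088,0.0045,0,0,0,0,0,0,0],
  "hand": 0
}}

```text
t: 10.43
eef_pos: [0.6896, -0.0512, 0.2276]
ee_rot: [3.123, 0.001, -3.069]
force: [0.6, -0.1, 1.2]
width: 0.0862
```

```bash
cat > wh.py <<'E'
from h import *
import sys
np.set_printoptions(precision=4,suppress=True)
s=arm.get_state();print(s['eef_pos'],s['ee_rot'],s['q'],rotneed(s,desR(tilt=0)))
im=optics.grab_frame('wrist')
t=finder.landmark_of('wrist','wheel_top'); p=finder.landmark_of('wrist','wheel_pointer')
for a in t[:2]+p[:2]: print(np.round(a['point'],1),a['conf'])
if t: c=t[0]['point']; C=onz(ray('wrist',c,s),.160); print('top',C)
c=proj('wrist',np.array([.6745,-.121,.14]),s)
if p:
    for z in (.128,.132): 
        P=onz(ray('wrist',p[0]['point'],s),z)
        for O in ([C] if t else [])+[np.array([.6745,-.121,0])]: d=P-O; print('ptr',P,np.hypot(d[0],d[1]),'ang',np.arctan2(d[1],d[0])-.0517)
x0=int(np.clip(c[0]-110,0,512-220));y0=int(np.clip(c[1]-82,0,384-165))
save(cv2.resize(im[y0:y0+165,x0:x0+220],(800,600),interpolation=cv2.INTER_CUBIC),sys.argv[1]); print('crop',x0,y0,800/220)
E
python3 wh.py w6.png
```

```text
[ 0.6896 -0.0512  0.2276] [ 3.1233  0.0006 -3.0694] [ 0.1969  0.3925  0.048  -0.0192 -1.2235 -0.1182] [-0.0183 -0.0006 -0.0205]
[287.4 126.8] 0.94
[243.1  88.5] 0.7
top [ 0.6745 -0.117   0.16  ]
ptr [ 0.7103 -0.1419  0.128 ] 0.04366459026548999 ang -0.6601761593503112
ptr [ 0.7103 -0.1419  0.128 ] 0.04146506577430702 ang -0.5803827950618968
ptr [ 0.7101 -0.1418  0.132 ] 0.043397662019143586 ang -0.6612012151966813
ptr [ 0.7101 -0.1418  0.132 ] 0.04119542472665249 ang -0.5809426910386793
crop 175 37 3.6363636363636362
```

View pics/w6.png

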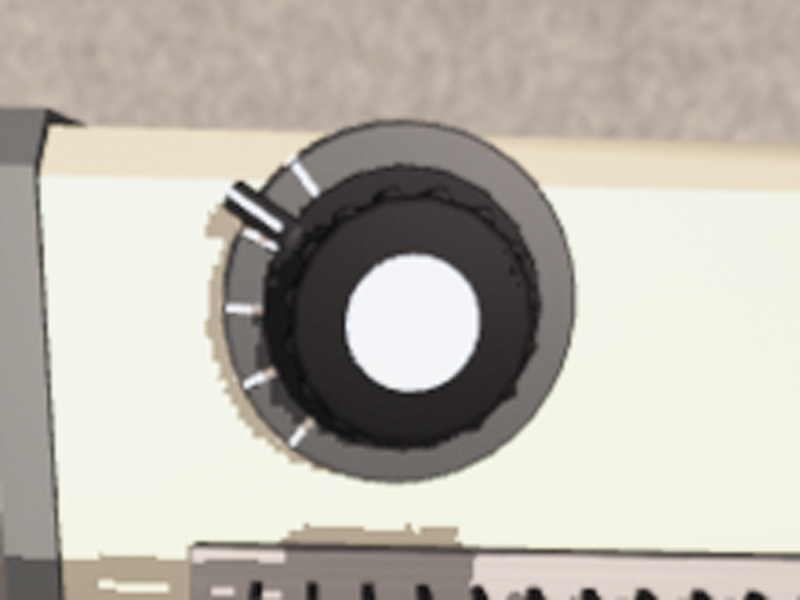

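The view shows the pointer at crop (255,205), between the -0.9 tick (297,170) and the -0.45 tick (262,238), so about -0.63. The target 0.45 tick is at (258,379). That means a turn of about +1.08 rad.

{"op": "apply_moves", "data": {
  "increments": [-0.002,-0.0085,-0.0034,-0.002,0,0.112,-0.002,-0.0085,-0.0034,-0.002,0,0.112,-0.002,-0.0085,-0.0034,-0.002,0,0.112,-0.002,-0.0085,-0.0034,-0.002,0,0.112,-0.002,-0.0085,-0.0034,-0.002,0,0.112,-0.002,-0.0085,-0.0034,-0.002,0,0.112,-0.002,-0.0085,-0.0034,-0.002,0,0.112,-0.002,-0.0085,-0.0034,-0.002,0,0.112,0,0,0,0,0,0]
}}

```text
t: 11.33
eef_pos: [0.6569, -0.1014, 0.1908]
ee_rot: [3.138, -0.033, -2.105]
force: [-0.3, 0.8, -0.6]
width: 0.0876
```

```bash
python3 - <<'E'
from h import *
np.set_printoptions(precision=4,suppress=True)
s=arm.get_state();print(s['eef_pos'],s['ee_rot'],s['q'],'level',rotneed(s,R.from_euler('xyz',[np.pi,0,s['ee_rot'][2]])))
optics.grab_frame('wrist')
for n in ['wheel_top']:
    for a in finder.landmark_of('wrist',n)[:2]: print(n,np.round(a['point'],1),a['conf'],onz(ray('wrist',a['point'],s),.16))
E
```

```text
[ 0.6569 -0.1014  0.1908] [ 3.1382 -0.0326 -2.1055] [ 0.1527  0.3813 -0.074   0.0253 -1.1389  0.8725] level [ 0.0263 -0.0195  0.0001]
wheel_top [268.6 200.1] 0.92 [ 0.6714 -0.1173  0.16  ]
wheel_top [498.8  21.3] 0.63 [ 0.6961 -0.2823  0.16  ]
```

{"op": "apply_moves", "data": {
  "increments": [0.008,-0.008,0,0.013,-0.01,0,0.008,-0.008,0,0.013,-0.01,0,0,0,0,0,0,0]
}}

```text
t: 11.68
eef_pos: [0.6754, -0.114, 0.1925]
ee_rot: [-3.139, 0.004, -2.118]
force: [0.0, 0.3, -0.6]
width: 0.0876
```

```bash
python3 wh.py w7.png
```

```text
[ 0.6754 -0.114   0.1925] [-3.1391  0.0038 -2.1181] [ 0.1158  0.4007 -0.0284 -0.0017 -1.1374  0.9084] [ 0.0001  0.0047 -0.9718]
[266.1 228.9] 0.86
[267.9 155.7] 0.92
top [ 0.6728 -0.1166  0.16  ]
ptr [ 0.7109 -0.1416  0.128 ] 0.045490388607715086 ang -0.6325597063901832
ptr [ 0.7109 -0.1416  0.128 ] 0.041778198998053115 ang -0.5667089991637391
ptr [ 0.7115 -0.1419  0.132 ] 0.046161467690709855 ang -0.630287403632274
ptr [ 0.7115 -0.1419  0.132 ] 0.04245465008372639 ang -0.5652836156263114
crop 159 131 3.6363636363636362
```

{"op": "apply_moves", "data": {
  "increments": [-0.001,-0.001,-0.009,0,0,0,-0.0005,-0.001,-0.009,0,0,0,-0.0005,-0.001,-0.009,0,0,0,0,0,-0.008,0,0,0,0,0,-0.006,0,0,0,0,0,0,0,0,0]
}}

```text
t: 12.33
eef_pos: [0.6707, -0.1167, 0.1457]
ee_rot: [3.141, 0.001, -2.12]
force: [-0.1, -1.0, -1.1]
width: 0.0878
```

{"op": "apply_moves", "data": {
  "increments": [0.0022,0,0.0045,0,0,0,0,0,0,0,0,0]
}}

```text
t: 12.5
eef_pos: [0.6726, -0.1167, 0.1494]
ee_rot: [3.14, -0.0, -2.119]
force: [0.4, -0.2, 0.3]
width: 0.0877
```

{"op": "apply_moves", "data": {
  "increments": [0,0,0,0,0,0,0,0,0,0,0,0,0,0,0,0,0,0,0,0,0,0,0,0,0,0,0,0,0,0],
  "hand": 1,
  "force": 25
}}

```text
t: 12.92
eef_pos: [0.674, -0.1165, 0.1515]
ee_rot: [-3.141, 0.002, -2.119]
force: [0.5, 0.0, -0.0]
width: 0.0594
```

{"op": "apply_moves", "data": {
  "increments": [0,0,0,0,0,0,0,0,0,0,0,0,0,0,0,0,0,0,0,0,0,0,0,0]
}}

```text
t: 13.25
eef_pos: [0.6734, -0.1174, 0.1519]
ee_rot: [-3.141, 0.001, -2.119]
force: [-0.4, 0.1, -0.3]
width: 0.0483
```

{"op": "apply_moves", "data": {
  "increments": [0,0,0,0,0,0,0,0,0,0,0,0.09,0,0,0,0,0,0.09,0,0,0,0,0,0.09,0,0,0,0,0,0.09,0,0,0,0,0,0.09,0,0,0,0,0,0.09,0,0,0,0,0,0.09,0,0,0,0,0,0.09,0,0,0,0,0,0.09,0,0,0,0,0,0.09,0,0,0,0,0,0]
}}

```text
t: 14.25
eef_pos: [0.6733, -0.1191, 0.1518]
ee_rot: [-3.141, -0.001, -1.178]
force: [0.2, -0.5, -0.8]
width: 0.0483
```

```bash
python3 wh.py w8.png
```

```text
[ 0.6733 -0.1191  0.1518] [-3.1412 -0.0007 -1.1781] [ 0.1096  0.4313 -0.0793  0.0007 -1.0597  1.8536] [ 0.0009 -0.0001 -1.9118]
[261.7 167. ] 0.72
[260.5 261.1] 0.66
[261.2 168.4] 0.84
top [ 0.7208 -0.0996  0.16  ]
ptr [ 0.7137 -0.1023  0.128 ] 0.007617442197456941 ang -2.828067877779363
ptr [ 0.7137 -0.1023  0.128 ] 0.04341628822645392 ang 0.3924876989162464
ptr [ 0.7145 -0.102   0.132 ] 0.006755294504905903 ang -2.832323763289322
ptr [ 0.7145 -0.102   0.132 ] 0.044278095781805756 ang 0.3915989588307514
crop 154 159 3.6363636363636362
```

View pics/w8.png

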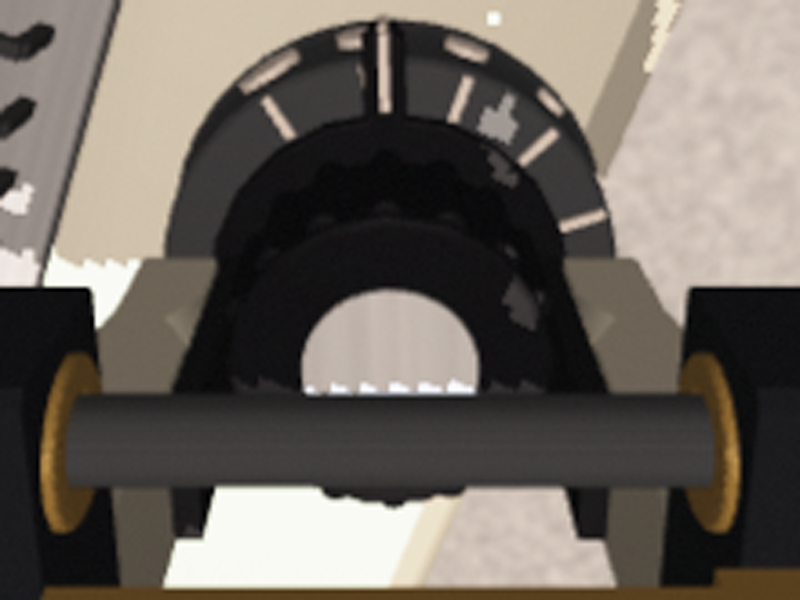

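```bash
cat > tick.py <<'E'
from h import *
from scipy.optimize import least_squares
s=arm.get_state(); x0,y0,k=154,159,800/220
U=lambda p,z: onz(ray('wrist',(x0+p[0]/k-.36,y0+p[1]/k-.36),s),z)[:2]
# radial tick ends (outer, inner) in the crop: 0.9, 0, -0.45, -0.9
T={.9:((266,98),(292,137)),0:((468,78),(455,120)),-.45:((556,131),(523,164)),-.9:((606,212),(563,229))}
A=[(U(o,.134),U(i,.134),a) for a,(o,i) in T.items()]
mid=[((o+i)/2,a) for o,i,a in A]
f=lambda p:np.concatenate([m-p[:2]-p[3]*np.array([np.cos(a+p[2]),np.sin(a+p[2])]) for m,a in mid])
r=least_squares(f,[.6735,-.119,.05,.036],x_scale=[.01,.01,.1,.01]); print('centre,yaw,r',r.x,np.abs(r.fun).max())
for z in (.136,.138):
    for p in ((384,108),(384,70),(384,35)): d=U(p,z)-r.x[:2]; print(z,p,'ang',np.arctan2(d[1],d[0])-r.x[2],np.hypot(*d))
E
python3 tick.py
```

```text
centre,yaw,r [ 0.67420169 -0.11861624  0.0432318   0.03530456] 7.621729822517714e-05
0.136 (384, 108) ang 0.376292791487117 0.032279912812149494
0.136 (384, 70) ang 0.370346147187427 0.03872512294046323
0.136 (384, 35) ang 0.3664612752333044 0.044535138997226026
0.138 (384, 108) ang 0.3753373000572811 0.032859227155820715
0.138 (384, 70) ang 0.3696933201895602 0.03922591192428299
0.138 (384, 35) ang 0.3659758905134529 0.04496508379361545
```

Tick fit residual is under 0.1 mm and puts the pointer at 0.37. It needs +0.08.

{"op": "apply_moves", "data": {
  "increments": [0,0,0,0,0,0.04,0,0,0,0,0,0.04,0,0,0,0,0,0]
}}

```text
t: 14.65
eef_pos: [0.6734, -0.1192, 0.1519]
ee_rot: [-3.141, -0.001, -1.111]
force: [-0.5, -1.0, -0.8]
width: 0.0487
```

{"op": "apply_moves", "data": {
  "increments": [0,0,0,0,0,0.014,0,0,0,0,0,0]
}}

```text
t: 14.82
eef_pos: [0.6733, -0.1192, 0.1518]
ee_rot: [-3.141, -0.001, -1.1]
force: [0.7, -0.4, -0.2]
width: 0.0485
```

{"op": "apply_moves", "data": {
  "increments": [0,0,0,0,0,0,0,0,0,0,0,0,0,0,0,0,0,0,0,0,0,0,0,0,0,0,0,0,0,0],
  "hand": 0
}}

```text
t: 15.23
eef_pos: [0.6735, -0.1187, 0.1519]
ee_rot: [-3.141, -0.001, -1.104]
force: [0.2, -0.1, -0.8]
width: 0.076
```

{"op": "apply_moves", "data": {
  "increments": [0,0,0.015,0,0,0,0,0,0.02,0,0,0,0,0,0.02,0,0,0,0,0,0.02,0,0,0,0,0,0,0,0,0]
}}

```text
t: 15.65
eef_pos: [0.6719, -0.1185, 0.2277]
ee_rot: [3.138, 0.001, -1.105]
force: [0.3, -0.3, 0.4]
width: 0.0873
```

```bash
python3 wh.py w9.png
```

```text
[ 0.6719 -0.1185  0.2277] [ 3.138   0.0011 -1.1053] [ 0.1105  0.3782  0.0186  0.0003 -1.215   1.9257] [-0.0033 -0.0031 -1.9846]
[266.2 210. ] 0.63
[265.1 149.8] 0.94
top [ 0.6735 -0.1221  0.16  ]
ptr [ 0.7123 -0.1019  0.128 ] 0.04375794372158143 ang 0.4296209107173519
ptr [ 0.7123 -0.1019  0.128 ] 0.04232017410073831 ang 0.4168668943875686
ptr [ 0.7128 -0.1016  0.132 ] 0.04437115086409031 ang 0.4305892991363575
ptr [ 0.7128 -0.1016  0.132 ] 0.04293279259788094 ang 0.4180497989354059
crop 155 118 3.6363636363636362
```

View pics/w9.png

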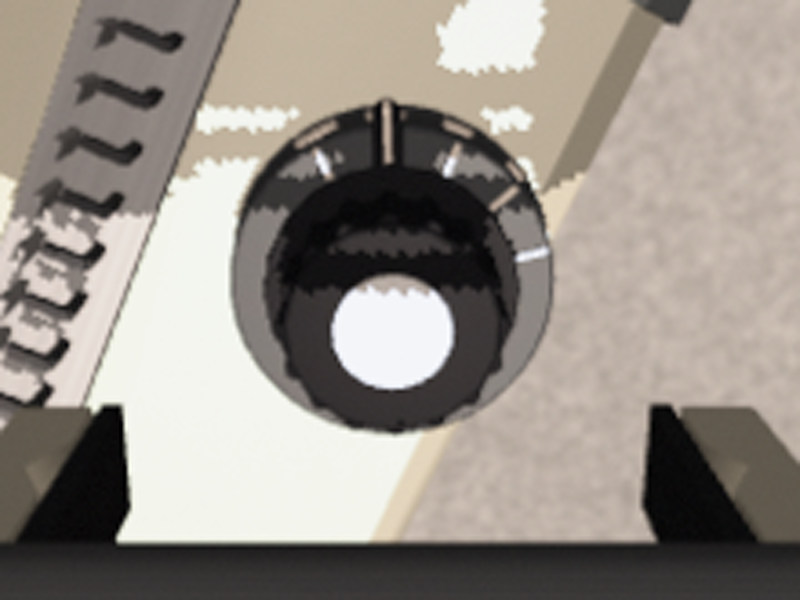

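```bash
sed -i 's/x0,y0,k=154,159/x0,y0,k=155,118/; s/^T=.*/T={.9:((316,150),(328,177)),0:((457,146),(447,174)),-.45:((515,187),(492,206)),-.9:((547,251),(517,259))}/; s/((384,108),(384,70),(384,35))/((388,158),(387,135),(387,112))/' tick.py; python3 tick.py
```

```text
centre,yaw,r [ 0.67310772 -0.11699069  0.05039848  0.03453815] 0.0002913692802803125
0.136 (388, 158) ang 0.43973091579115164 0.032291181026494906
0.136 (387, 135) ang 0.44230361077825336 0.037597000412920155
0.136 (387, 112) ang 0.43893976667978896 0.04282489165341091
0.138 (388, 158) ang 0.4391902769929841 0.0326876231329336
0.138 (387, 135) ang 0.4417923377639824 0.03794806363660134
0.138 (387, 112) ang 0.4385423693490662 0.04313134920409645
```

```bash
python3 -c "
from h import *
print(arm.job_done(), arm.get_state()['t'])"
```

```text
the job is handed in; nothing more can be done
the job is handed in; nothing more can be done
```

The punch is set up for the long board in the slot, in the order asked, and the job was handed in at about 16 s on the robot's clock with the gripper open and clear of everything.

| Step | Result | Check |
|---|---|---|
| Near pin (pin_279) pushed home | Home | It met the stop with its end where home was predicted, and later pictures show it level with the far pin. |
| Middle pin (pin_216) pulled out | Fully out | It moved 12.5 mm and met the stop. The picture taken after release matches the predicted out position to about 1 px. |
| Far pin (pin_140) | Still in | Not touched. |
| Margin wheel | Turned from about -0.63 to about 0.44 rad (target 0.45) | The pointer stands midway between the neighbouring ticks, over the 10 mm circle. |

- **Board choice:** the pictures show the board in the slot ending under the middle pin, so it is the long one.
- **High push force:** the last push on the near pin reached about 67 N at the wrist for a moment. That is under the 120 N wrist limit. It came through the closed fingertips, and I saw no sign of the gripper's body touching anything.
- **Disagreements:** the first room-camera estimates put the pin ends about 12 mm lower than the wrist camera did. I used the wrist values, and the contact with the near pin bore them out. The network's pointer reading for the wheel (0.42–0.43) was slightly below the tick fit (0.44).
- **Not rechecked:** I did not look at the pins or the loose items again after turning the wheel.

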